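Slide a test-tile ring along the bent drying rail to its end bung

TASK

A glaze test tile hangs from a metal ring on the bent steel rod of the drying rail. Take hold of the ring and slide it gently along the rod, round both bends, then use it to push the rubber bung at the far end fully home against its flange; let go and leave the ring there, next to the bung. Handle only the ring, do not strain the hand-bent rod, and leave everything else on the bench where it is.

Things in the scene. Friction and masses are not known exactly. Their poses are not given: they have to be found in the camera images.
- rail: Drying rail, fixed: level round steel rod 8 mm thick, centreline 150 mm above the bench, between two posts on wooden blocks. Origin on the bench under the start post; x along the rod's first leg, away from that post; y left, z up. Plan of the centreline: 125 mm straight along x; bend 1; 85 mm straight (middle leg); bend 2; last leg, 125 mm to the end post. The rod gives way above 20 N.
- rail_bend1 (a point): Point on the rod's centreline where the first leg ends and bend 1 begins (125 mm along x from the start post, axes as rail). Bend 1 turns LEFT, towards rail y, by about 75 deg on a 35 mm centreline radius; bend 2 turns RIGHT alike. The rod is bent by hand: at the end of each bend the next leg may head up to 7 deg to either side of the drawing; this is not measured, feel or see it.
- ring: Aluminium ring captive on the rod, 50 to 90 mm from the start post, with a clay test tile (34 x 6 x 44 mm) fixed under it, its lower edge 68 mm below the origin. 16 mm long along the rod; bore 14 mm across (3 mm play all round the rod); 0.08 to 0.15 kg; slides freely. Origin: centre of the bore, 3 mm below the rod's centreline as it hangs; x along the bore, y across, z up.
- ring_grip (a point): Same point as the ring's origin, midway between its two flat upright cheeks: one on each side of the rod, 26 mm high, 16 mm long, 34 mm apart over their outsides, centred at the height of the bore. Pinch them from above, fingers either side of the rod. Raising the held ring by 3 mm centres the bore on the rod.
- bung (a joint): How far the black rubber bung (22 mm across, 16 mm long, on the last leg) is pushed towards its steel flange (24 mm across, 105 mm from the last leg's beginning), in m: 0.016 = home on the flange; the ring's centre is then 81 mm from the leg's beginning. Starts at 0 to 0.007. Slides stiffly against 2 to 4 N and stays where left; once home it is rigid.
- bowl: Bystander: low white bowl, 90 mm across, 35 mm high, beside the rod's middle leg. Origin under its centre.
- kiln_prop: Bystander: upright plaster-coloured kiln prop 30 x 30 x 60 mm near the rail. Origin under its centre.
- beaker: Bystander: terracotta beaker, 72 mm across, 85 mm high, near the rail. Origin under its centre.
- glaze_jar: Bystander: glaze jar, 64 mm across, 75 mm high. Origin under its centre.
- brush: Bystander: brush lying on the bench.
- rib: Bystander: dark wooden rib 100 x 45 x 8 mm lying on the bench.
- turning_tool: Bystander: wooden-handled turning tool lying on the bench.
Mind the look-alikes: they are no part of the job. Leave any purple look-alike of the ring alone.

How it is judged (in metres and radians):
On the way, in this order (a step that is already met when the one before it is completed fails the run):
1. the ring has passed the first bend and is on the middle leg of the rod (y of ring in the frame of rail between 0.045 and 0.115 m), for 0.1 s.
2. the bung has been pushed home (to within 2 mm), the ring on the last leg (value of joint bung above 0.014 m and x of ring in the frame of rail above 0.27 m), for 0.2 s.
At the end, for the whole second after the job is handed in: the bung is within 2 mm of its flange (reads above 0.014), the ring hangs released and still (under 30 mm/s) at the bung end of the last leg (rail x above 270 mm) (all of step 2 and linear speed of ring below 0.03 m/s and contact force between the fingers and ring below 0.1 N); the robot touches nothing.
It fails at once if the ring is forced against the rod, bung or flange with more than 20 N (contact force between ring and rail above 20 N).
It fails at once if the robot itself presses on the rail (rod, posts, bung) with more than 5 N (contact force between any of the fingers, the arm and rail above 5 N).
It fails at once if a bystander is moved by more than 20 mm (distance of any of bowl, kiln_prop, beaker, glaze_jar, brush, rib, turning_tool from where it was at the start of the episode above 0.02 m).
It also fails if it takes over 72 s, if anything falls off the work surface, if the arm or the gripper's body presses on something with over 40 N, if the wrist force passes 120 N, or if a joint passes its speed limit or range.

ROBOT

A 6-joint arm with a two-finger parallel gripper is mounted at the origin on the work surface. World frame = base frame: x ahead of the robot, y to its left, z up, the work surface at z = 0. Lengths are in mm, angles in degrees, forces in N, time in s.
With the tool pointing down it reaches from about 350 to 850 mm from the base axis. Payload 8.1 kg.
Tool frame: the origin (TCP) lies between the finger pads; the fingertips stand 22 mm ahead of it and the grasp point (between the pads) lies 3 mm ahead of it; z points along the fingers, y is the line along which they close (so a half turn about z gives the same grasp; the last joint's range is limited). The gripper opens to 85 mm and grips with 20 to 120 N. Pads are 22 mm wide; open, the fingers measure 114 mm over their backs; the gripper's body (76 mm by 85 mm) begins 54 mm behind the grasp point. The pads swing forward as they close: fully open they stand 13 mm farther back than shut.
Start: joints at [62.716, 7.471, 85.268, -0, 87.261, -4.893], TCP at [228.536, 554.776, 253.292] pointing down, gripper open.
Joint ranges: [-169.43, 169.43], [-51.17, 129.36], [1.28, 143.12], [-76.62, 256.62], [0, 156.53], [-152.29, 152.29]. Speed limits (degrees/s): [136.94, 136.94, 159.86, 180, 180, 180].

INTERFACE

Orientations are given as [roll, pitch, yaw] about the fixed x, y, z axes, in that order (R = Rz(yaw) Ry(pitch) Rx(roll)).
In Python, from bench import r, vision gives the robot as it stands.
- The arm moves only by the tool step_arm, never from a script. Its argument "targets" is a list that holds one entry, the list of rows, each a list of 6 numbers: the shift along the world's x, y, z in mm, then the turn, a rotation vector about the world's x, y, z in rad. In form: [[[x, y, z, rx, ry, rz], ...]]. A call has 1 to 12 rows; each row is the pose to reach, as a shift and turn from the pose commanded when the call began; what a row does not reach only later rows make up. A row lasts 1/12 s, in which the tool goes at most 41.7 mm and 7.16 degrees, less where a joint would pass 70% of its speed; a pose out of reach is approached as far as the arm can. A call with a gripper value outside its range is refused whole. "fingers" is the gripper's target within -1 to 1 (shut at 1, half-way at 0, fully open at -1), set as the call begins (left out, the last holds). The fingers move at their own pace and stop on an object; "newtons" is the grip in N (left out, the last holds). Time passes only in rows, so rows that repeat a pose let the fingers close. It gives the time, the measured TCP pose, the force, the opening and the grip force at its end, in the units of the state.
- r.sense(): the state, without advancing time (a new reading comes with each control period).
- vision.snapshot(name): name is "side" or "top" or "wrist"; returns a dict with "img" (480x640x3 uint8, blue, green, red), "mtx" (3x3 intrinsics, pixels), "eye" and "attitude" of the camera in the world. Camera axes: x right, y up, looking along -z (the intrinsics and any distortion apply to the point x, -y, -z); pixel columns grow to the right and rows downward; lengths in mm; the calibration is good to about 2 mm. The wrist camera is an equidistant fisheye: a pixel r from the principal point sees the ray r / f radians off the axis. A picture is of the moment at which its call begins. There is no depth.
- r.hand_in(): hands the job in; it is judged then, once.
The state is a dict: "time": time; "joint_pos": joint angles; "qd": joint speeds; "joint_efforts": joint torques, N m; "tool_pos": TCP position; "tcp_rot": TCP orientation; "ft_force": force on the tool from outside, world axes, zero at the start; "wrist_torque": the same for the moment, N m; "finger_gap": finger opening in mm; "grip_force": force on a finger pad.
Only numpy, scipy, OpenCV 4.12 (cv2) and the standard library are available. Lean on these libraries where they do the work, as an engineer would, in place of code of your own. Each camera call takes 0.05 s, during which the arm holds its last target. There are 200 camera calls.

## Working session

There is one attempt and no reset: what is moved stays moved. The work goes in short steps, Python scripts to look and compute and a tool call to move; the robot and the scene stay as the last step left them, time stands still between calls to the robot, and variables do not carry over. Pictures are saved under pics/ and viewed, at most 10 in all, crops included, and the job is handed in when it is done.

Besides the shell and the picture viewer there is one more tool, called after "Emit:" as a command line: name --argument value ..., lists and objects as JSON in quotes. step_arm: Moves the arm, as the interface text tells. Its arguments: {"type":"object","properties":{"targets":{"type":"array"},"fingers":{"type":"number"},"newtons":{"type":"number"}},"required":["targets"]}

```bash
mkdir -p pics; cat > h.py <<'E'
import numpy as np, cv2
from bench import r, vision
from scipy.spatial.transform import Rotation as R
def snap(n,f):
    s=vision.snapshot(n); cv2.imwrite('pics/'+f+'.png',s['img'])
    np.savez('pics/'+f+'.npz',**{k:np.array(s[k]) for k in s if k!='img'}); return s
def rot(a):
    a=np.array(a,float)
    return a if a.shape==(3,3) else R.from_euler('xyz',a,degrees=True).as_matrix()
def ray(f,u,v,fish=False):
    s=np.load('pics/'+f+'.npz'); K=s['mtx']
    p=np.array([(u-K[0,2])/K[0,0],(v-K[1,2])/K[1,1]])
    if fish:
        t=np.hypot(*p); d=np.r_[p/t*np.sin(t) if t>0 else p,np.cos(t)]
    else: d=np.r_[p,1]
    return s['eye'],rot(s['attitude'])@(d*[1,-1,-1])
def atz(f,u,v,z,fish=False):
    e,d=ray(f,u,v,fish); return e+d*(z-e[2])/d[2]
def proj(f,P):
    s=np.load('pics/'+f+'.npz'); q=rot(s['attitude']).T@(np.array(P)-s['eye'])*[1,-1,-1]
    return (s['mtx']@(q/q[2]))[:2]
E
python3 - <<'E'
from h import *
for n in ['top','side']:
    s=snap(n,n+'1'); print({k:s[k] for k in s if k!='img'})
print(r.sense())
E
```

```text
{'mtx': array([[506.65649187,   0.        , 326.80113696],
       [  0.        , 506.65649187, 239.08119401],
       [  0.        ,   0.        ,   1.        ]]), 'eye': array([ 378.60528547,    3.89332395, 1152.63754348]), 'attitude': array([  8.81342262,  -0.12133376, -88.66526421])}
{'mtx': array([[557.25863664,   0.        , 322.97821299],
       [  0.        , 557.25863664, 237.12257351],
       [  0.        ,   0.        ,   1.        ]]), 'eye': array([ -69.34298549, -731.36198906,  706.99352807]), 'attitude': array([ 57.94549088,  -0.81390819, -38.80481184])}
{'time': 0.1, 'joint_pos': array([ 6.27143150e+01,  7.51201649e+00,  8.53238832e+01, -2.90935841e-04,
        8.72601415e+01, -4.89282681e+00]), 'qd': array([ 0.02061898, -0.08209712, -0.14505905,  0.06387669,  0.00815533,
       -0.07365824]), 'joint_efforts': array([ 1.86672929e-03, -5.70957863e+01, -5.01938510e+01, -2.18612136e-04,
        8.34134786e-03,  3.10265273e-05]), 'tool_pos': array([228.34195912, 554.3581192 , 252.32832161]), 'tcp_rot': array([-1.79904284e+02, -7.90203371e-03,  1.57607149e+02]), 'ft_force': array([ 0.27882235,  0.2550588 , -0.51440371]), 'wrist_torque': array([ 0.0096151 , -0.03050328, -0.07286217]), 'grip_force': 0.0, 'finger_gap': 85.5029161232944}
```

View pics/top1.png

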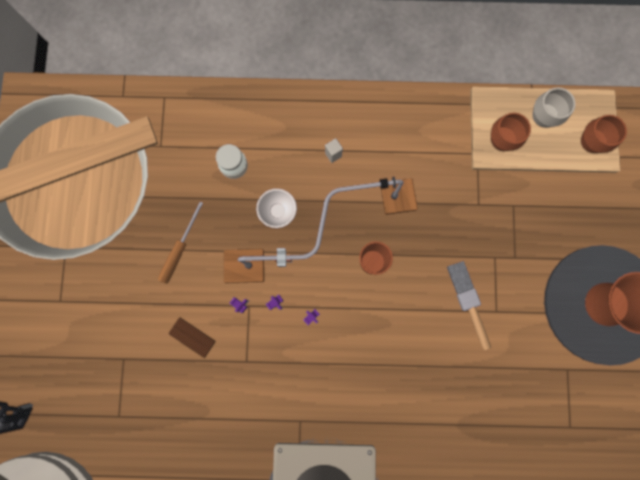

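View pics/side1.png

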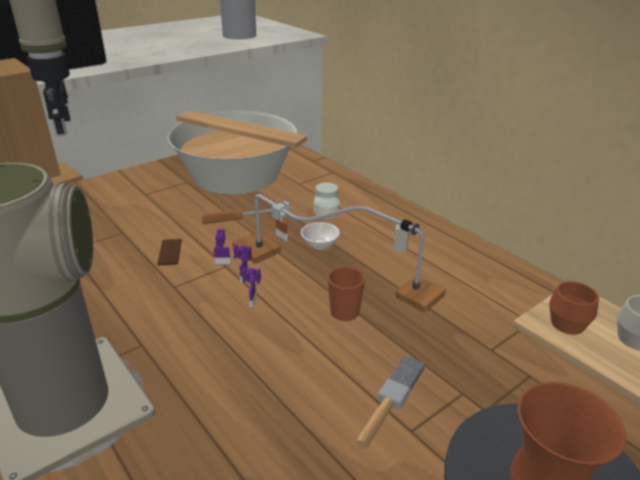

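The top view shows the rod from the start post (240,259), through bend 1 near (308,257) and bend 2 near (330,193), to the black bung at (384,184) and the end post at (402,182). Candidates for the ring are the silver ring on the rod at (281,257) and the purple look-alikes at (240,305), (275,302) and (312,317). I choose the silver one on the rod and check it in a crop.

```bash
python3 - <<'E'
import cv2
i=cv2.imread('pics/top1.png')[165:285,225:425]
cv2.imwrite('pics/c1.png',cv2.resize(i,(800,480),interpolation=cv2.INTER_CUBIC))
from h import *
for p in [(240,259),(281,257),(308,257),(330,193),(384,184),(402,182)]: print(p,atz('top1',*p,150).round(1))
E
```

```text
(240, 259) [489.9 177.1 150. ]
(281, 257) [495.8  95.7 150. ]
(308, 257) [497.1  42.  150. ]
(330, 193) [628.9   1.1 150. ]
(384, 184) [ 650.4 -108.5  150. ]
(402, 182) [ 655.4 -145.1  150. ]
```

View pics/c1.png

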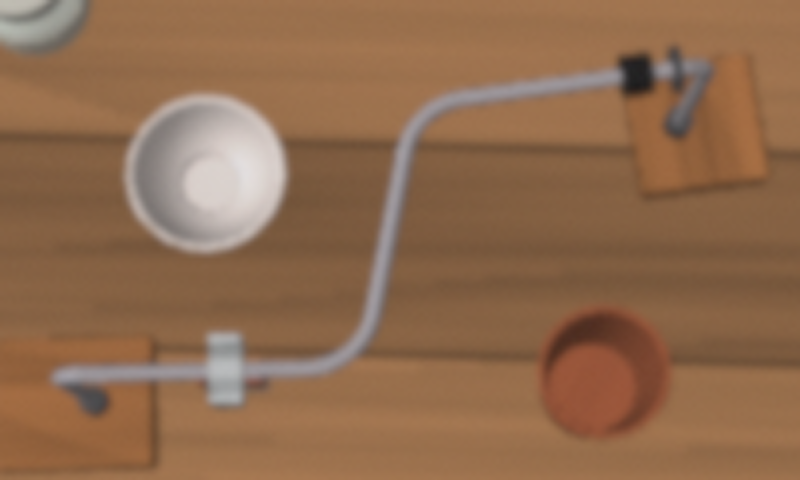

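The crop shows the silver ring with two cheeks at crop (225,369), the rod's legs clearly, the bung at (636,74) with a gap to the flange at (676,68). I fit the legs from the grey rod pixels.

```bash
cat > fit.py <<'E'
from h import *
i=cv2.resize(cv2.imread('pics/top1.png')[165:285,225:425],(800,480),interpolation=cv2.INTER_CUBIC).astype(float)
m=(i[...,0]-i[...,2])   # B-R: rod high
def leg(x0,x1,y0,y1,horiz):
    out=[]
    for a in (range(x0,x1,4) if horiz else range(y0,y1,4)):
        c=m[y0:y1,a] if horiz else m[a,x0:x1]
        w=np.clip(c-(c.min()+c.max())/2,0,None); k=np.arange(len(c))@w/w.sum()
        x,y=(a,y0+k) if horiz else (x0+k,a)
        out.append(atz('top1',225+(x+.5)/4-.5,165+(y+.5)/4-.5,150)[:2])
    out=np.array(out); c=out.mean(0); d=np.linalg.svd(out-c)[2][0]
    if d@(out[-1]-out[0])<0: d=-d
    res=(out-c)@[-d[1],d[0]]
    return c,d,res.std()
L1=leg(110,195,350,395,True);L1b=leg(255,305,350,390,True);L2=leg(350,425,175,300,False);L3=leg(475,605,60,120,True)
L2=(L2[0],-L2[1] if L2[1][0]<0 else L2[1],L2[2])
ang=lambda d:np.degrees(np.arctan2(d[1],d[0]))
for L in (L1,L1b,L2,L3): print(L[0].round(1),ang(L[1]).round(2),L[2].round(2))
def X(A,B):
    t=np.linalg.solve(np.c_[A[1],-B[1]],B[0]-A[0]); return A[0]+t[0]*A[1]
c=(L1[0]+L1b[0])/2; d=L1b[0]-L1[0]; A=(c,d/np.linalg.norm(d))
V1,V2=X(A,L2),X(L2,L3)
def q(x,y,z=150): return atz('top1',225+(x+.5)/4-.5,165+(y+.5)/4-.5,z)[:2]
t1=np.radians(ang(L2[1])-ang(A[1])); t2=np.radians(ang(L3[1])-ang(L2[1]))
b1=V1-A[1]*35*np.tan(t1/2); e1=V1+L2[1]*35*np.tan(t1/2)
b2=V2-L2[1]*35*np.tan(-t2/2); e2=V2+L3[1]*35*np.tan(-t2/2)
if __name__=='__main__':
    print('ang',ang(A[1]),ang(L2[1]),ang(L3[1]),np.degrees([t1,t2]))
    print('b1,e1,b2,e2',b1,e1,b2,e2,'mid len',np.linalg.norm(b2-e1))
    print('start',q(60,377),'dist',np.linalg.norm(q(60,377)-b1))
    print('ring',q(225,369,158),'along',(q(225,369,158)-b1)@A[1]+125)
    print('end dist',np.linalg.norm(q(705,67)-e2),'flange',(q(676,68)-e2)@L3[1],'bung',(q(636,74)-e2)@L3[1])
E
python3 fit.py
```

```text
[493.6 132.2] -87.63 0.1
[496.8  69.1] -85.71 0.11
[564.8  16.6] -9.57 0.04
[644.  -58.4] -80.68 0.09
ang -87.11608466124183 -9.56590571797586 -80.68149460552748 [ 77.55017894 -71.11558889]
b1,e1,b2,e2 [497.48799268  55.79578591] [526.62729616  23.04339728] [608.89293317   9.17955442] [637.61468487 -19.6664849 ] mid len 83.42566255403567
start [490.12708256 177.87784548] dist 122.30377045522766
ring [495.12508651  95.25140025] along 85.47547149416015
end dist 124.64767017499582 flange 109.91259976332663 bung 89.22257808906765
```

Emit:
step_arm --targets '[[[20,-34.5,0,0,0,-0.094],[40,-69,0,0,0,-0.188],[60,-103.5,0,0,0,-0.282],[80,-138,0,0,0,-0.376],[100,-172.5,0,0,0,-0.47],[120,-207,0,0,0,-0.565],[140,-241.5,0,0,0,-0.659],[160,-276,0,0,0,-0.753],[180,-310.5,0,0,0,-0.847],[200,-345,0,0,0,-0.941],[220,-379.5,0,0,0,-1.035],[240,-414,0,0,0,-1.129]]]'

```text
time: 1.1
tool_pos: [468.9, 138.9, 253.1]
tcp_rot: [-180.0, -0.0, 92.7]
ft_force: [-0.3, 1.4, 0.5]
finger_gap: 85.3
grip_force: 0.0
```

Emit:
step_arm --targets '[[[9,-15,0,0,0,0],[18,-30,0,0,0,0],[26.6,-45.5,0,0,0,0],[26.6,-45.5,0,0,0,0],[26.6,-45.5,0,0,0,0],[26.6,-45.5,0,0,0,0]]]'

```text
time: 1.6
tool_pos: [494.7, 95.7, 252.9]
tcp_rot: [-179.9, -0.0, 92.9]
ft_force: [-1.1, 0.5, -1.0]
finger_gap: 85.4
grip_force: 0.0
```

```bash
python3 - <<'E'
from h import *
s=snap('wrist','w1'); print({k:s[k] for k in s if k!='img'}); a=r.sense(); print({k:np.round(a[k],2) for k in ['time','tool_pos','tcp_rot','ft_force','joint_pos']})
E
```

```text
{'mtx': array([[371.64829954,   0.        , 316.95064367],
       [  0.        , 371.64829954, 244.41412012],
       [  0.        ,   0.        ,   1.        ]]), 'eye': array([490.06168799, 160.86917352, 373.51707617]), 'attitude': array([-15.09909256,   0.08204312,   2.85466888])}
{'time': np.float64(1.65), 'tool_pos': array([494.67,  95.97, 253.05]), 'tcp_rot': array([-1.7997e+02, -2.0000e-02,  9.2950e+01]), 'ft_force': array([ 1.01, -0.13,  0.42]), 'joint_pos': array([ 5.1300e+00, -7.5200e+00,  1.0028e+02,  2.0000e-02,  8.7270e+01,
        2.1800e+00])}
```

View pics/w1.png

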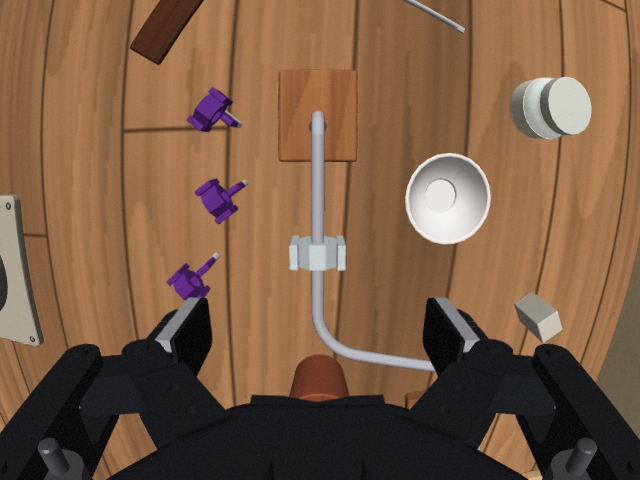

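The wrist view shows the silver ring at (318,253) with cheeks from column 290 to 346, the start post at (318,118), and the bend at (322,330) onward; the look-alikes are well to the left.

```bash
python3 - <<'E'
from fit import *
f='w1'
print('ring',atz(f,318,253,158,True), atz(f,292,253,160,True),atz(f,344,253,160,True))
for p in [(318,150),(318,200),(318,290),(318,300)]: print(p,atz(f,*p,150,True))
for p in [(370,356),(400,361),(425,364)]: print(p,atz(f,*p,150,True))
for P in [A[0],L2[0]]: print(P)
E
```

```text
[493.6 132.2] -87.63 0.1
[496.8  69.1] -85.71 0.11
[564.8  16.6] -9.57 0.04
[644.  -58.4] -80.68 0.09
ring [493.55064003  97.44129362 158.        ] [477.94286232  97.23858783 160.        ] [509.09748109  98.8038662  160.        ]
(318, 150) [490.47122385 158.76647786 150.        ]
(318, 200) [491.99182816 128.50925048 150.        ]
(318, 290) [494.9469796   70.11686513 150.        ]
(318, 300) [495.30688986  63.03823198 150.        ]
(370, 356) [534.22630867  20.98461266 150.        ]
(400, 361) [556.753215    16.84340827 150.        ]
(425, 364) [576.3383458   13.94927937 150.        ]
[495.22693372 100.67911225]
[564.82621793  16.60591174]
```

Emit:
step_arm --targets '[[[0,1,-20,0,0,0],[-0.5,1,-40,0,0,0],[-0.5,1,-55,0,0,0],[-0.5,1,-70,0,0,0],[-0.5,1,-80,0,0,0],[-0.5,1,-90,0,0,0],[-0.5,1,-97,0,0,0],[-0.5,1,-103,0,0,0],[-0.5,1,-103,0,0,0],[-0.5,1,-103,0,0,0]]]'

```text
time: 2.48
tool_pos: [494.7, 96.3, 150.4]
tcp_rot: [180.0, -0.0, 92.9]
ft_force: [0.8, 0.1, 0.0]
finger_gap: 85.2
grip_force: 0.0
```

Emit:
step_arm --targets '[[[0,0,0,0,0,0],[0,0,0,0,0,0],[0,0,0,0,0,0],[0,0,0,0,0,0],[0,0,0,0,0,0],[0,0,0,0,0,0],[0,0,0,0,0,0],[0,0,0,0,0,0],[0,0,0,0,0,0],[0,0,0,0,0,0]]]' --fingers 1 --newtons 35

```text
time: 3.32
tool_pos: [495.0, 96.3, 150.7]
tcp_rot: [179.9, -0.0, 92.9]
ft_force: [0.3, -0.8, 4.7]
finger_gap: 33.5
grip_force: 37.5
```

```bash
python3 - <<'E'
from h import *
snap('wrist','w2'); snap('side','s2'); a=r.sense(); print({k:np.round(a[k],2) for k in ['time','tool_pos','tcp_rot','ft_force','wrist_torque','finger_gap','grip_force']})
i=cv2.imread('pics/w2.png')[200:440,150:470]; j=cv2.imread('pics/s2.png')[150:300,220:440]
cv2.imwrite('pics/c2.png',np.hstack([cv2.resize(i,(400,300)),cv2.resize(j,(400,300),interpolation=cv2.INTER_CUBIC)]))
E
```

```text
{'time': np.float64(3.42), 'tool_pos': array([495.02,  96.27, 150.74]), 'tcp_rot': array([179.94,   0.  ,  92.92]), 'ft_force': array([ 0.27, -0.59,  6.12]), 'wrist_torque': array([-0.  , -0.07, -0.02]), 'finger_gap': np.float64(33.57), 'grip_force': np.float64(37.56)}
```

View pics/c2.png

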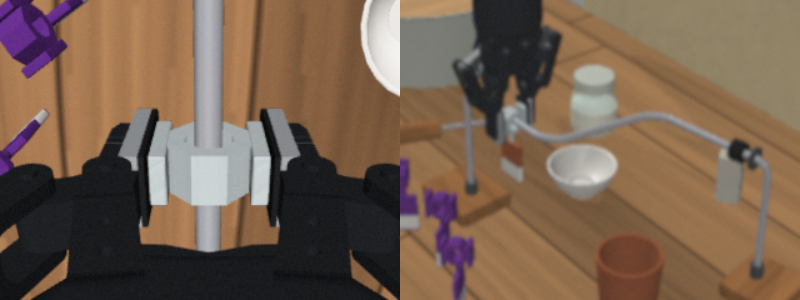

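The ring is gripped between both pads (gap 33.5) with the tile hanging free; the +6 N upward means the closing pads pressed it on the rod. Lift to centre it.

Emit:
step_arm --targets '[[[0,0,0.7,0,0,0],[0,0,1.5,0,0,0],[0,0,1.5,0,0,0]]]'

```text
time: 3.67
tool_pos: [494.0, 96.3, 151.1]
tcp_rot: [-179.9, 0.0, 92.9]
ft_force: [-0.1, 0.3, -0.3]
finger_gap: 33.4
grip_force: 37.0
```

Emit:
step_arm --targets '[[[0,0,0.8,0,0,0],[0,0,1.5,0,0,0],[0,0,1.5,0,0,0]]]'

```text
time: 3.92
tool_pos: [494.5, 96.3, 153.2]
tcp_rot: [-180.0, 0.0, 92.9]
ft_force: [-0.6, 0.4, -1.1]
finger_gap: 33.7
grip_force: 37.0
```

```bash
cat > plan.py <<'E'
from fit import *
sh=np.array([-0.9,-0.55]); s0=float(sys.argv[1]) if (sys:=__import__('sys')) and len(sys.argv)>1 else 0
a1,a2,a3=[np.radians(ang(x)) for x in (A[1],L2[1],L3[1])]
n1=35*t1; n2=-35*t2; mid=np.linalg.norm(b2-e1)
def pose(s): # s measured from bend-1 start
    u=lambda a:np.array([np.cos(a),np.sin(a)])
    if s<0: return np.r_[b1+sh+s*u(a1),a1]
    if s<n1: a=a1+s/35; return np.r_[b1+sh+35*(-np.sin(a1)+np.sin(a),np.cos(a1)-np.cos(a))*np.ones(2) if 0 else b1+sh+35*np.array([np.sin(a)-np.sin(a1),np.cos(a1)-np.cos(a)]),a]
    s-=n1
    if s<mid: return np.r_[e1+sh+s*u(a2),a2]
    s-=mid
    if s<n2: a=a2-s/35; return np.r_[b2+sh+35*np.array([np.sin(a2)-np.sin(a),np.cos(a)-np.cos(a2)]),a]
    s-=n2
    return np.r_[e2+sh+s*u(a3),a3]
E
python3 - <<'E'
from plan import *
print(n1,mid,n2)
cur=np.array([494.636,96.276,np.radians(92.92-180)])
s=(cur[:2]-b1-sh)@A[1]; print('s',s, 'off',pose(s)-cur)
end=n1+mid+n2+70
k=0
while s<end:
    rows=[];base=cur
    for i in range(12):
        if s<end: s+=2.4 if (s<-5 or n1+5<s<n1+mid-5 or s>n1+mid+n2+3) else 2.0
        p=pose(s); d=p-base
        rows.append([round(d[0],1),round(d[1],1),0,0,0,round(d[2],3)])
    cur=base+np.array([rows[-1][0],rows[-1][1],rows[-1][5]])
    k+=1; print(k,'s=%.1f'%s,cur.round(2),rows)
E
```

```text
[493.6 132.2] -87.63 0.1
[496.8  69.1] -85.71 0.11
[564.8  16.6] -9.57 0.04
[644.  -58.4] -80.68 0.09
47.37270853247687 83.42566255403567 43.44204114538635
s -41.07645994172595 off [-0.11466948 -0.00577663 -0.0006298 ]
1 s=-12.3 [495.94  67.48  -1.52] [[np.float64(0.0), np.float64(-2.4), 0, 0, 0, np.float64(-0.001)], [np.float64(0.1), np.float64(-4.8), 0, 0, 0, np.float64(-0.001)], [np.float64(0.2), np.float64(-7.2), 0, 0, 0, np.float64(-0.001)], [np.float64(0.4), np.float64(-9.6), 0, 0, 0, np.float64(-0.001)], [np.float64(0.5), np.float64(-12.0), 0, 0, 0, np.float64(-0.001)], [np.float64(0.6), np.float64(-14.4), 0, 0, 0, np.float64(-0.001)], [np.float64(0.7), np.float64(-16.8), 0, 0, 0, np.float64(-0.001)], [np.float64(0.9), np.float64(-19.2), 0, 0, 0, np.float64(-0.001)], [np.float64(1.0), np.float64(-21.6), 0, 0, 0, np.float64(-0.001)], [np.float64(1.1), np.float64(-24.0), 0, 0, 0, np.float64(-0.001)], [np.float64(1.2), np.float64(-26.4), 0, 0, 0, np.float64(-0.001)], [np.float64(1.3), np.float64(-28.8), 0, 0, 0, np.float64(-0.001)]]
2 s=13.3 [499.74  42.38  -1.14] [[np.float64(0.
[... 7514 characters left out ...]
(0.8), np.float64(-4.7), 0, 0, 0, np.float64(-0.0)], [np.float64(1.2), np.float64(-7.1), 0, 0, 0, np.float64(-0.0)], [np.float64(1.6), np.float64(-9.5), 0, 0, 0, np.float64(-0.0)], [np.float64(2.0), np.float64(-11.8), 0, 0, 0, np.float64(-0.0)], [np.float64(2.3), np.float64(-14.2), 0, 0, 0, np.float64(-0.0)], [np.float64(2.7), np.float64(-16.6), 0, 0, 0, np.float64(-0.0)], [np.float64(3.1), np.float64(-18.9), 0, 0, 0, np.float64(-0.0)], [np.float64(3.1), np.float64(-18.9), 0, 0, 0, np.float64(-0.0)], [np.float64(3.1), np.float64(-18.9), 0, 0, 0, np.float64(-0.0)], [np.float64(3.1), np.float64(-18.9), 0, 0, 0, np.float64(-0.0)], [np.float64(3.1), np.float64(-18.9), 0, 0, 0, np.float64(-0.0)]]
```

Emit:
step_arm --targets '[[[0,-2.4,0.3,0,0,0],[0.1,-4.8,0.7,0,0,0],[0.2,-7.2,0.7,0,0,0],[0.4,-9.6,0.7,0,0,0],[0.5,-12,0.7,0,0,0],[0.6,-14.4,0.7,0,0,0],[0.7,-16.8,0.7,0,0,0],[0.9,-19.2,0.7,0,0,0],[1,-21.6,0.7,0,0,0],[1.1,-24,0.7,0,0,0],[1.2,-26.4,0.7,0,0,0],[1.3,-28.8,0.7,0,0,0]]]'

```text
time: 4.92
tool_pos: [495.9, 67.2, 154.0]
tcp_rot: [-180.0, 0.0, 92.9]
ft_force: [0.8, -0.4, -1.4]
finger_gap: 33.4
grip_force: 37.0
```

Emit:
step_arm --targets '[[[0.2,-2.4,0,0,0,0],[0.3,-4.8,0,0,0,0],[0.4,-7.2,0,0,0,0],[0.5,-9.6,0,0,0,0],[0.6,-11.6,0,0,0,0],[0.7,-13.6,0,0,0,0.038],[1,-15.5,0,0,0,0.095],[1.3,-17.5,0,0,0,0.152],[1.8,-19.5,0,0,0,0.21],[2.3,-21.4,0,0,0,0.267],[3,-23.3,0,0,0,0.324],[3.8,-25.1,0,0,0,0.381]]]'

```text
time: 5.92
tool_pos: [499.8, 42.2, 154.0]
tcp_rot: [-180.0, -0.0, 114.9]
ft_force: [0.0, -0.1, -0.4]
finger_gap: 33.5
grip_force: 36.9
```

No contact force; carry on.

Emit:
step_arm --targets '[[[0.9,-1.8,0,0,0,0.057],[1.9,-3.5,0,0,0,0.114],[3,-5.2,0,0,0,0.171],[4.1,-6.8,0,0,0,0.229],[5.4,-8.4,0,0,0,0.286],[6.8,-9.8,0,0,0,0.343],[8.2,-11.2,0,0,0,0.4],[9.7,-12.5,0,0,0,0.457],[11.3,-13.7,0,0,0,0.514],[13,-14.9,0,0,0,0.571],[14.7,-15.9,0,0,0,0.629],[16.5,-16.8,0,0,0,0.686]]]'

```text
time: 6.92
tool_pos: [516.3, 25.4, 154.0]
tcp_rot: [-180.0, -0.0, 154.2]
ft_force: [0.9, 0.0, -1.4]
finger_gap: 33.4
grip_force: 36.9
```

Emit:
step_arm --targets '[[[1.8,-0.8,0,0,0,0.057],[3.6,-1.6,0,0,0,0.114],[5.5,-2.2,0,0,0,0.171],[7.5,-2.7,0,0,0,0.228],[9.4,-3.1,0,0,0,0.285],[11.4,-3.4,0,0,0,0.287],[13.4,-3.7,0,0,0,0.287],[15.4,-4.1,0,0,0,0.287],[17.7,-4.5,0,0,0,0.287],[20.1,-4.9,0,0,0,0.287],[22.5,-5.3,0,0,0,0.287],[24.8,-5.7,0,0,0,0.287]]]'

```text
time: 7.92
tool_pos: [541.3, 19.8, 154.0]
tcp_rot: [180.0, 0.0, 170.5]
ft_force: [0.1, 0.4, -1.3]
finger_gap: 33.2
grip_force: 36.9
```

```bash
python3 - <<'E'
from h import *
snap('wrist','w3'); snap('top','t3'); a=r.sense(); print({k:np.round(a[k],2) for k in ['time','tool_pos','tcp_rot','ft_force','wrist_torque']})
i=cv2.imread('pics/w3.png')[200:440,150:470]; j=cv2.imread('pics/t3.png')[165:285,265:425]
cv2.imwrite('pics/c3.png',np.hstack([cv2.resize(i,(400,300)),cv2.resize(j,(400,300),interpolation=cv2.INTER_CUBIC)]))
E
```

```text
{'time': np.float64(8.02), 'tool_pos': array([541.37,  19.8 , 153.99]), 'tcp_rot': array([-1.8000e+02,  1.0000e-02,  1.7049e+02]), 'ft_force': array([-0.4 ,  0.09, -1.82]), 'wrist_torque': array([0.04, 0.02, 0.02])}
```

View pics/c3.png

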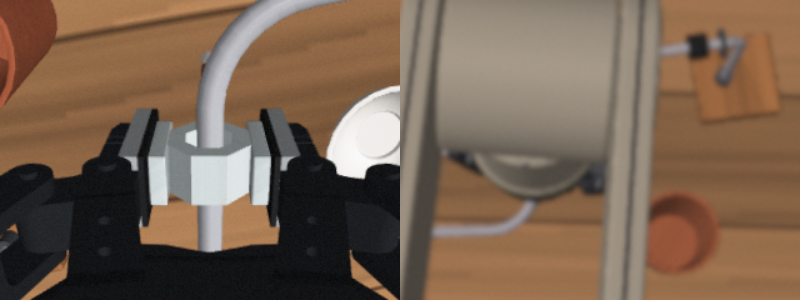

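The ring sits on the middle leg just past bend 1, with the rod central in the bore (col 209 between cheeks at 150 and 272); the force reads only its weight. Carry on.

Emit:
step_arm --targets '[[[2.4,-0.4,0,0,0,0],[4.8,-0.8,0,0,0,0],[7.1,-1.2,0,0,0,0],[9.5,-1.6,0,0,0,0],[11.9,-2,0,0,0,0],[14.2,-2.4,0,0,0,0],[16.6,-2.8,0,0,0,0],[19,-3.2,0,0,0,0],[21.3,-3.6,0,0,0,0],[23.7,-4,0,0,0,0],[26.1,-4.4,0,0,0,0],[28.4,-4.8,0,0,0,0]]]'

```text
time: 9.02
tool_pos: [569.7, 15.0, 154.0]
tcp_rot: [-180.0, -0.0, 170.5]
ft_force: [-0.2, -0.5, -2.0]
finger_gap: 33.6
grip_force: 36.9
```

Emit:
step_arm --targets '[[[2.4,-0.4,0,0,0,0],[4.8,-0.8,0,0,0,0],[7.1,-1.1,0,0,0,0],[9.5,-1.5,0,0,0,0],[11.9,-1.9,0,0,0,0],[14.2,-2.3,0,0,0,0],[16.6,-2.7,0,0,0,0],[19,-3.1,0,0,0,0],[21.3,-3.5,0,0,0,0],[23.7,-3.9,0,0,0,0],[26.1,-4.3,0,0,0,0],[28.4,-4.7,0,0,0,0]]]'

```text
time: 10.02
tool_pos: [598.1, 10.3, 154.0]
tcp_rot: [-180.0, -0.0, 170.5]
ft_force: [0.3, -0.3, -1.0]
finger_gap: 33.3
grip_force: 36.9
```

```bash
python3 - <<'E'
from h import *
snap('wrist','w4'); a=r.sense(); print({k:np.round(a[k],2) for k in ['time','tool_pos','tcp_rot','ft_force','wrist_torque']})
cv2.imwrite('pics/c4.png',cv2.imread('pics/w4.png')[80:440,120:600])
E
```

```text
{'time': np.float64(10.07), 'tool_pos': array([598.41,  10.27, 154.08]), 'tcp_rot': array([1.800e+02, 2.000e-02, 1.705e+02]), 'ft_force': array([-0.22, -1.  , -1.2 ]), 'wrist_torque': array([ 0.  ,  0.07, -0.  ])}
```

View pics/c4.png

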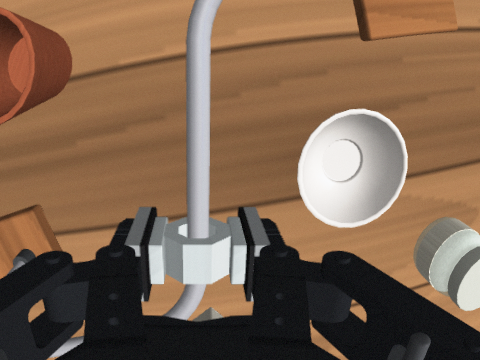

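Rod still central in the ring (col 198 between cheeks 148 and 247). On round bend 2.

Emit:
step_arm --targets '[[[2.4,-0.4,0,0,0,0],[4.8,-0.8,0,0,0,0],[7.1,-1.2,0,0,0,0],[9.1,-1.6,0,0,0,0],[11.1,-1.9,0,0,0,-0.027],[13,-2.4,0,0,0,-0.084],[14.9,-2.9,0,0,0,-0.141],[16.8,-3.6,0,0,0,-0.198],[18.7,-4.3,0,0,0,-0.255],[20.5,-5.2,0,0,0,-0.312],[22.2,-6.2,0,0,0,-0.369],[23.9,-7.2,0,0,0,-0.427]]]'

```text
time: 11.07
tool_pos: [621.9, 3.1, 154.0]
tcp_rot: [180.0, -0.0, 145.9]
ft_force: [-0.1, -0.2, -1.0]
finger_gap: 33.4
grip_force: 36.9
```

Emit:
step_arm --targets '[[[1.6,-1.2,0,0,0,-0.057],[3.2,-2.5,0,0,0,-0.114],[4.7,-3.8,0,0,0,-0.171],[6.1,-5.2,0,0,0,-0.228],[7.4,-6.7,0,0,0,-0.285],[8.6,-8.3,0,0,0,-0.342],[9.8,-10,0,0,0,-0.4],[10.8,-11.7,0,0,0,-0.457],[11.8,-13.4,0,0,0,-0.514],[12.6,-15.2,0,0,0,-0.571],[13.3,-17.1,0,0,0,-0.628],[14,-19,0,0,0,-0.685]]]'

```text
time: 12.07
tool_pos: [635.9, -15.9, 153.9]
tcp_rot: [-180.0, -0.0, 106.6]
ft_force: [-0.1, -0.2, -1.9]
finger_gap: 33.5
grip_force: 36.9
```

Emit:
step_arm --targets '[[[0.5,-1.9,0,0,0,-0.057],[0.9,-3.9,0,0,0,-0.115],[1.2,-5.9,0,0,0,-0.129],[1.5,-7.8,0,0,0,-0.129],[1.9,-10.2,0,0,0,-0.129],[2.3,-12.6,0,0,0,-0.129],[2.7,-14.9,0,0,0,-0.129],[3.1,-17.3,0,0,0,-0.129],[3.5,-19.7,0,0,0,-0.129],[3.9,-22,0,0,0,-0.129],[4.3,-24.4,0,0,0,-0.129],[4.7,-26.8,0,0,0,-0.129]]]'

```text
time: 13.07
tool_pos: [640.5, -42.9, 154.0]
tcp_rot: [-180.0, -0.0, 99.4]
ft_force: [-0.9, 0.5, -2.9]
finger_gap: 33.1
grip_force: 36.9
```

```bash
python3 - <<'E'
from h import *
snap('wrist','w5'); a=r.sense(); print({k:np.round(a[k],2) for k in ['time','tool_pos','tcp_rot','ft_force','wrist_torque']})
cv2.imwrite('pics/c5.png',cv2.imread('pics/w5.png')[80:440,120:600])
E
```

```text
{'time': np.float64(13.12), 'tool_pos': array([640.53, -43.32, 153.99]), 'tcp_rot': array([1.800e+02, 2.000e-02, 9.939e+01]), 'ft_force': array([-1.83,  0.46, -0.22]), 'wrist_torque': array([-0.01,  0.04, -0.  ])}
```

View pics/c5.png

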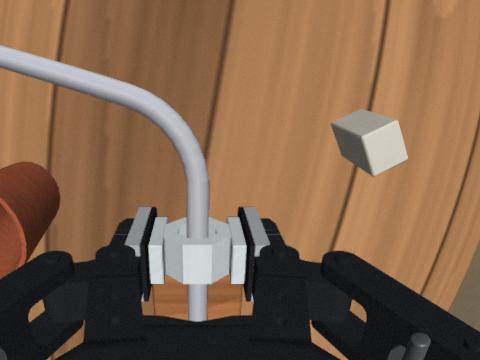

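Round bend 2, ring on the last leg with the rod central and no contact. Advance to the bung, then push slowly while watching the force.

Emit:
step_arm --targets '[[[0.3,-2.3,0,0,0,0],[0.7,-4.7,0,0,0,0],[1.1,-7.1,0,0,0,0],[1.5,-9.4,0,0,0,0],[1.9,-11.8,0,0,0,0],[2.3,-14.2,0,0,0,0],[2.7,-16.6,0,0,0,0],[3.1,-18.9,0,0,0,0],[3.4,-21.3,0,0,0,0],[3.8,-23.7,0,0,0,0],[4.2,-26,0,0,0,0],[4.6,-28.4,0,0,0,0]]]'

```text
time: 14.12
tool_pos: [645.1, -71.2, 154.0]
tcp_rot: [-180.0, -0.0, 99.4]
ft_force: [0.4, -0.7, -2.1]
finger_gap: 33.2
grip_force: 36.9
```

Emit:
step_arm --targets '[[[0.2,-1,0,0,0,0],[0.3,-2,0,0,0,0],[0.5,-3,0,0,0,0],[0.7,-4,0,0,0,0],[0.8,-5,0,0,0,0],[1,-6,0,0,0,0],[1.1,-7,0,0,0,0],[1.3,-8,0,0,0,0],[1.5,-9,0,0,0,0],[1.6,-10,0,0,0,0],[1.8,-11,0,0,0,0],[2,-12,0,0,0,0]]]'

```text
time: 15.12
tool_pos: [647.1, -83.1, 154.0]
tcp_rot: [180.0, -0.0, 99.4]
ft_force: [-0.2, 0.4, -1.2]
finger_gap: 33.5
grip_force: 36.9
```

Now at about 64 mm on the last leg.

Emit:
step_arm --targets '[[[0.1,-0.8,0,0,0,0],[0.3,-1.6,0,0,0,0],[0.4,-2.4,0,0,0,0],[0.5,-3.2,0,0,0,0],[0.7,-4,0,0,0,0],[0.8,-4.8,0,0,0,0],[0.9,-5.6,0,0,0,0],[1,-6.4,0,0,0,0],[1.2,-7.2,0,0,0,0],[1.3,-8,0,0,0,0]]]'

```text
time: 15.95
tool_pos: [648.3, -91.0, 154.0]
tcp_rot: [-180.0, -0.0, 99.4]
ft_force: [-0.3, 3.4, -0.4]
finger_gap: 33.4
grip_force: 36.9
```

Emit:
step_arm --targets '[[[0.1,-0.6,0,0,0,0],[0.2,-1.2,0,0,0,0],[0.3,-1.8,0,0,0,0],[0.4,-2.4,0,0,0,0],[0.5,-3,0,0,0,0],[0.6,-3.6,0,0,0,0],[0.7,-4.2,0,0,0,0],[0.8,-4.8,0,0,0,0]]]'

```text
time: 16.62
tool_pos: [649.1, -95.9, 154.0]
tcp_rot: [-180.0, -0.0, 99.4]
ft_force: [-0.6, 2.9, -0.5]
finger_gap: 33.3
grip_force: 36.9
```

Emit:
step_arm --targets '[[[0.1,-0.4,0,0,0,0],[0.1,-0.8,0,0,0,0],[0.2,-1.2,0,0,0,0],[0.3,-1.6,0,0,0,0]]]'

```text
time: 16.95
tool_pos: [649.4, -97.5, 154.0]
tcp_rot: [-180.0, 0.0, 99.4]
ft_force: [-0.1, 2.5, -1.5]
finger_gap: 33.7
grip_force: 36.9
```

Emit:
step_arm --targets '[[[0.1,-0.4,0,0,0,0],[0.1,-0.8,0,0,0,0],[0.1,-0.8,0,0,0,0]]]'

```text
time: 17.2
tool_pos: [649.6, -98.4, 154.0]
tcp_rot: [180.0, 0.0, 99.4]
ft_force: [-0.6, 1.5, -0.8]
finger_gap: 33.4
grip_force: 36.9
```

Emit:
step_arm --targets '[[[0.1,-0.4,0,0,0,0],[0.1,-0.8,0,0,0,0],[0.1,-0.8,0,0,0,0]]]'

```text
time: 17.45
tool_pos: [649.7, -99.1, 154.0]
tcp_rot: [180.0, 0.0, 99.4]
ft_force: [-0.6, 2.1, -2.3]
finger_gap: 33.9
grip_force: 36.9
```

Emit:
step_arm --targets '[[[0.1,-0.4,0,0,0,0],[0.1,-0.8,0,0,0,0],[0.1,-0.8,0,0,0,0]]]'

```text
time: 17.7
tool_pos: [649.8, -99.9, 154.0]
tcp_rot: [180.0, 0.0, 99.4]
ft_force: [-0.2, 2.4, -1.1]
finger_gap: 33.5
grip_force: 36.9
```

Emit:
step_arm --targets '[[[0.1,-0.4,0,0,0,0],[0.1,-0.8,0,0,0,0],[0.1,-0.8,0,0,0,0]]]'

```text
time: 17.95
tool_pos: [649.9, -100.7, 154.0]
tcp_rot: [180.0, 0.0, 99.4]
ft_force: [0.7, 2.2, -1.1]
finger_gap: 33.2
grip_force: 36.9
```

Emit:
step_arm --targets '[[[0.1,-0.5,0,0,0,0],[0.1,-0.5,0,0,0,0],[0.1,-0.5,0,0,0,0]]]'

```text
time: 18.2
tool_pos: [650.0, -101.2, 154.0]
tcp_rot: [180.0, 0.0, 99.4]
ft_force: [0.5, 2.1, -1.2]
finger_gap: 33.5
grip_force: 36.9
```

Emit:
step_arm --targets '[[[0.1,-0.5,0,0,0,0],[0.1,-0.5,0,0,0,0],[0.1,-0.5,0,0,0,0]]]'

```text
time: 18.45
tool_pos: [650.0, -101.6, 154.0]
tcp_rot: [180.0, -0.0, 99.4]
ft_force: [0.0, 3.0, -1.4]
finger_gap: 33.7
grip_force: 36.9
```

Emit:
step_arm --targets '[[[0.1,-0.5,0,0,0,0],[0.1,-0.5,0,0,0,0],[0.1,-0.5,0,0,0,0]]]'

```text
time: 18.7
tool_pos: [650.0, -101.6, 154.0]
tcp_rot: [-180.0, -0.0, 99.4]
ft_force: [0.1, 5.0, -0.3]
finger_gap: 33.4
grip_force: 37.0
```

```bash
python3 - <<'E'
from h import *
snap('side','s6'); snap('top','t6'); a=r.sense(); print({k:np.round(a[k],2) for k in ['time','tool_pos','tcp_rot','ft_force','wrist_torque']})
i=cv2.imread('pics/s6.png')[190:270,360:467]; j=cv2.imread('pics/t6.png')[150:230,340:447]
cv2.imwrite('pics/c6.png',np.hstack([cv2.resize(k,(400,300),interpolation=cv2.INTER_CUBIC) for k in (i,j)]))
E
```

```text
{'time': np.float64(18.8), 'tool_pos': array([ 650.05, -101.56,  153.98]), 'tcp_rot': array([-1.7999e+02, -5.0000e-02,  9.9420e+01]), 'ft_force': array([-0.65,  5.34, -1.08]), 'wrist_torque': array([0.82, 0.03, 0.02])}
```

View pics/c6.png

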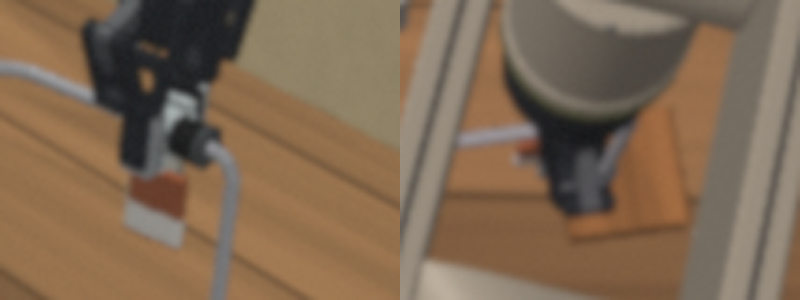

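Motion stopped at y = -101.6 while the force rose to 5 N, and the side crop (200,140) shows the bung touching its flange: it is home. One last small press, then relax, lower the ring to hang, and open.

Emit:
step_arm --targets '[[[0.1,-0.4,0,0,0,0],[0.1,-0.4,0,0,0,0],[0.1,-0.4,0,0,0,0],[0,0.3,0,0,0,0],[-0.1,0.8,0,0,0,0],[-0.2,1.2,0,0,0,0],[-0.2,1.2,-0.8,0,0,0],[-0.2,1.2,-1.6,0,0,0],[-0.2,1.2,-2.2,0,0,0],[-0.2,1.2,-2.2,0,0,0]]]'

```text
time: 19.63
tool_pos: [649.8, -101.2, 151.5]
tcp_rot: [-180.0, 0.0, 99.4]
ft_force: [0.3, 0.2, -1.1]
finger_gap: 33.7
grip_force: 36.9
```

Emit:
step_arm --targets '[[[0,0,0,0,0,0],[0,0,0,0,0,0],[0,0,0,0,0,0],[0,0,0,0,0,0],[0,0,0,0,0,0],[0,0,0,0,0,0],[0,0,0,0,0,0],[0,0,0,0,0,0],[0,0,0,0,0,0],[0,0,0,0,0,0]]]' --fingers -1

```text
time: 20.47
tool_pos: [649.9, -100.9, 151.8]
tcp_rot: [-180.0, -0.0, 99.4]
ft_force: [-0.3, 0.3, -0.1]
finger_gap: 85.7
grip_force: 0.0
```

Emit:
step_arm --targets '[[[0,0,2,0,0,0],[0,0,6,0,0,0],[0,0,12,0,0,0],[0,0,20,0,0,0],[0,0,30,0,0,0],[0,0,42,0,0,0],[0,0,55,0,0,0],[0,0,70,0,0,0],[0,0,85,0,0,0],[0,0,100,0,0,0],[0,0,110,0,0,0],[0,0,110,0,0,0]]]'

```text
time: 21.47
tool_pos: [651.4, -101.3, 266.4]
tcp_rot: [179.7, 0.1, 99.4]
ft_force: [0.4, 0.7, 0.7]
finger_gap: 85.3
grip_force: 0.0
```

```bash
python3 - <<'E'
from h import *
snap('side','s7'); snap('wrist','w7'); a=r.sense(); print({k:np.round(a[k],2) for k in ['time','tool_pos','ft_force','finger_gap']})
i=cv2.imread('pics/s7.png')[190:270,360:467]; j=cv2.imread('pics/w7.png')[200:380,200:440]
cv2.imwrite('pics/c7.png',np.hstack([cv2.resize(k,(400,300),interpolation=cv2.INTER_CUBIC) for k in (i,j)]))
E
```

```text
{'time': np.float64(21.57), 'tool_pos': array([ 650.24, -100.99,  262.52]), 'ft_force': array([-0.8 ,  0.38, -0.03]), 'finger_gap': np.float64(85.25)}
```

View pics/c7.png

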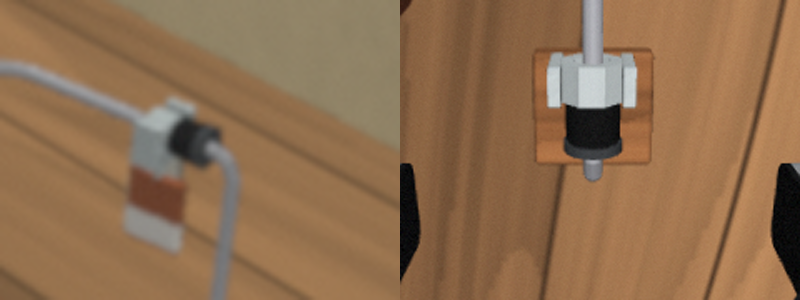

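The ring hangs free against the bung at crop (592,80), the bung is seated on its flange at (592,145), and the gripper is clear.

```bash
python3 -c "
from h import *
print(r.hand_in())"
```

```text
the job is handed in; nothing more can be done
None
```

I slid the ring round both bends, pushed the bung home against its flange, released the ring hanging beside it, and handed the job in at about 22 s; the highest reading I saw while pushing was about 5 N, and the verdict was not shown.

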